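# Start a cold ultrasonic cleaning run and its timer

## Task

Start a cold cleaning run: with light presses of a fingertip switch on the ultrasonic cleaner's green power switch, then its blue ultrasound switch, leaving the red heater switch off, and then tap the orange start key on the white bench timer so that it counts the run. Press only as hard as the switches and the key need, and do not press the timer's black clear key. Pick nothing up: do not shove or lift the timer, and leave the tank's lid and everything else on the counter where it stands.

Things in the scene. Friction and masses are not known exactly. Their poses are not given: they have to be found in the camera images.
- cleaner: steel ultrasonic cleaner, fixed, 300 mm deep and wide: tank 200 mm deep, rim at 190 mm, and on its -x side (the operator's) a console 100 mm deep, its panel rising at 0.38 rad from 130 mm height to 170 at the tank. Mid-panel, 90 mm apart, three rockers from +y to -y (operator's left to right): green power, red heater, blue ultrasound. Origin: footprint centre, z up.
- power (a joint): power (mains) rocker switch of the ultrasonic cleaner, green, at the left (+y) end of the row on the sloping console. Joint value: 0 rad = off, 0.34 rad = on (cannot go further either way). It snaps over its middle (0.17) and stays in either position; about 3 N on its ON half tips it; presses over 30 N are too hard for it.
- heater (a joint): heater rocker switch of the ultrasonic cleaner, red, in the middle of the row on the sloping console. Joint value: 0 rad = off, 0.34 rad = on (cannot go further either way). It snaps over its middle (0.17) and stays in either position; about 3 N on its ON half tips it; presses over 30 N are too hard for it. It starts off.
- ultrasound (a joint): ultrasound rocker switch of the ultrasonic cleaner, blue, at the right (-y) end of the row on the sloping console. Joint value: 0 rad = off, 0.34 rad = on (cannot go further either way). It snaps over its middle (0.17) and stays in either position; about 3 N on its ON half tips it; presses over 30 N are too hard for it.
- power_on (a point): point on the top face of the green power rocker's ON half (upper half, white line near its end), on its centre line, 12 mm from the pivot, 8 mm from the outer end; moves with the rocker, sinking 4 mm to the panel as it goes on. Rocker 40 mm long (up the slope), 26 wide. Off: ON half stands up 19 deg from the panel, other half parallel to it, 6 mm above. x: up the slope, y: along the row, z: out of the panel, in off.
- heater_on (a point): point on the top face of the red heater rocker's ON half (upper half, white line near its end), on its centre line, 12 mm from the pivot, 8 mm from the outer end; moves with the rocker, sinking 4 mm to the panel as it goes on. Rocker 40 mm long (up the slope), 26 wide. Off: ON half stands up 19 deg from the panel, other half parallel to it, 6 mm above. x: up the slope, y: along the row, z: out of the panel, in off.
- ultrasound_on (a point): point on the top face of the blue ultrasound rocker's ON half (upper half, white line near its end), on its centre line, 12 mm from the pivot, 8 mm from the outer end; moves with the rocker, sinking 4 mm to the panel as it goes on. Rocker 40 mm long (up the slope), 26 wide. Off: ON half stands up 19 deg from the panel, other half parallel to it, 6 mm above. x: up the slope, y: along the row, z: out of the panel, in off.
- timer: white bench timer, loose, about 0.4 kg: wedge 100 mm deep (x), 120 wide (y), 18 mm high at the front (-x), 45 at the back, face rising at 0.264 rad. Display on the back half; before it two round keys 60 mm apart: orange start (+y), black clear (-y). Origin: centre of its underside, z up.
- start_key (a joint): the timer's orange start key, a sprung key that moves square to the face: 0 m = up, 0.004 m = fully down; it starts to give at 0.75 N, is fully down at 3 N and comes up again when released. It registers from about half-way down; over 30 N is too hard for the timer.
- clear_key (a joint): the timer's black clear key, same make as the start key: 0 m = up, 0.004 m = fully down.
- start_key_top (a point): centre of the top of the orange start key, 26 mm across, standing 8 mm above the face when up. z points out of the sloping face, x up its slope. It moves with the key.
- clear_key_top (a point): centre of the top of the black clear key, 26 mm across, standing 8 mm above the face when up.
- lid: loose steel lid of the cleaner's tank, 196 by 294 mm, with a black knob 34 mm across whose top is 27 mm above the lid's underside; lies on the tank's rim. Origin: centre of its underside, at rim height.
- tape: roll of cream indicator tape lying flat behind the timer, 66 mm across, 40 mm bore, 19 mm high. Origin: centre of its underside.
- jar: clear specimen jar with white cap standing behind the timer, 54 mm across, 75 mm high. Origin: centre of its underside.
- carton: white and navy carton standing at the right, 55 by 85 by 105 mm high. Origin: centre of its underside.
- alcohol: alcohol bottle, pale blue with navy label and blue cap, 88 mm across, 225 mm high. Origin: centre of its underside.
Things that resemble listed ones, but are neither listed nor needed, are in the scene too. Leave any brown or yellow look-alike of the timer alone.

How it is judged:
By the outcome, as a careful person would: the job done as asked, in the order asked, and still so for the second after the job is handed in, with the robot touching nothing.
It also fails if it takes over 59 s, if anything falls off the work surface, if the arm or the gripper's body presses on something with over 40 N, if the wrist force passes 120 N, or if a joint passes its speed limit or range.

## Robot

A 6-joint arm with a two-finger parallel gripper is mounted at the origin on the work surface. World frame = base frame: x ahead of the robot, y to its left, z up, the work surface at z = 0. Lengths are in m, angles in rad, forces in N, time in s.
With the tool pointing down it reaches from about 0.4 to 0.825 m from the base axis. Payload 7 kg.
Tool frame: the origin (TCP) lies between the finger pads; the fingertips stand 8 mm ahead of it and the grasp point (between the pads) lies 11 mm behind it (arm.finger_overhang is the distance from the TCP to the fingertips, in m); z points along the fingers, y is the line along which they close (so a half turn about z gives the same grasp; the last joint's range is limited). The gripper opens to 88 mm and grips with 3 to 60 N. Pads are 19 mm wide; open, the fingers measure 130 mm over their backs; the gripper's body (78 mm by 193 mm) begins 47 mm behind the grasp point.
Start: joints at [1.631, 0.359, 0.012, 0, -1.224, -0.288], TCP at [0.152, 0.658, 0.235] pointing down, gripper open.
Joint ranges: [-3.07, 3.07], [-1.43, 2.12], [-1.02, 1.25], [-3.03, 1.67], [-3.05, -0], [-3.03, 3.03]. Speed limits (rad/s): [2.39, 2.39, 3.01, 3.14, 3.14, 3.14].

## Interface

Orientations are given as [roll, pitch, yaw] about the fixed x, y, z axes, in that order (R = Rz(yaw) Ry(pitch) Rx(roll)).
In Python, from station import arm gives the robot as it stands.
- The arm moves only by the tool move_arm, never from a script. Its argument "rows" is text: rows parted by semicolons, each of 7 numbers parted by spaces: the turn, a rotation vector about the tool's x, y, z in degrees, then the shift along the tool's x, y, z in m, then the finger opening in m, from 0 to 0.0876. A call has 1 to 8 rows; each row shifts and turns the commanded pose from where the row before left it, along the tool's axes as they then stand; what a row does not reach is not made up. A row lasts 1/8 s, in which the tool goes at most 62.5 mm and 10.7 degrees, less where a joint would pass 70% of its speed; a pose out of reach is approached as far as the arm can. A call is refused whole if a number of a shift passes 0.0625 or a number of a turn 10.7, either way. A call with a gripper value outside its range is refused whole. The fingers move at their own pace and stop on an object; "squeeze" is the grip in N (left out, the last holds). Time passes only in rows, so rows that do not move let the fingers close. It gives the time, the measured TCP pose, the force, the opening and the grip force at its end, in the units of the state.
- arm.get_state(): the state, without advancing time (a new reading comes with each control period).
- arm.grab_frame(name): name is "scene" or "side" or "wrist"; returns (picture, depth): 420x560x3 uint8, blue, green, red; 420x560 float32, m along the optical axis (not along the pixel's ray), 0 where there is no reading.
- arm.camera_model(name): a dict with "mtx" (3x3 intrinsics, pixels), "camera_from_world" (4x4, takes a point from world to camera coordinates); the wrist camera has in their place "mount" (4x4, takes a point from camera to tool coordinates, whose origin is the TCP and whose axes are the flange's). Camera axes: x right, y down, z forward; pixel columns grow to the right and rows downward; lengths in m; the calibration is good to about 2 mm. A picture is of the moment at which its call begins: read the wrist's pose just before it. camera_model takes no time and is no camera call.
- arm.job_done(): hands the job in; it is judged then, once.
The state is a dict: "t": time; "q": joint angles; "qd": joint speeds; "joint_efforts": joint torques, N m; "eef_pos": TCP position; "ee_rot": TCP orientation; "force": force on the tool from outside, world axes, zero at the start; "moment": the same for the moment, N m; "width": finger opening in m; "gripper_force": force on a finger pad.
Only numpy, scipy, OpenCV 4.12 (cv2) and the standard library are available. Lean on these libraries where they do the work, as an engineer would, in place of code of your own. Each camera call takes 0.05 s, during which the arm holds its last target. There are 200 camera calls.

## Working session

There is one attempt and no reset: what is moved stays moved. The work goes in short steps, Python scripts to look and compute and a tool call to move; the robot and the scene stay as the last step left them, time stands still between calls to the robot, and variables do not carry over. Pictures are saved under pics/ and viewed, at most 10 in all, crops included, and the job is handed in when it is done.

Besides the shell and the picture viewer there is one more tool, called after ">>>" by a JSON object that holds its "method" and its "body", one argument or row to a line. move_arm: Moves the arm, as the interface text tells. Its arguments: {"type":"object","properties":{"rows":{"type":"string"},"squeeze":{"type":"number"}},"required":["rows"]}

```bash
mkdir -p pics; ls
python3 - <<'E'
from station import arm
import cv2,numpy as np
for n in("scene","side"):
    p,d=arm.grab_frame(n); cv2.imwrite(f"pics/{n}0.png",p); np.save(f"pics/{n}0.npy",d)
    m=arm.camera_model(n); print(n,np.round(m["mtx"],1).tolist(),np.round(m["camera_from_world"],3).tolist())
print(np.round(arm.camera_model("wrist")["mount"],3).tolist())
print(arm.get_state(),arm.finger_overhang)
E
```

```text
pics
scene [[459.7, 0.0, 276.8], [0.0, 459.7, 216.1], [0.0, 0.0, 1.0]] [[-0.482, -0.876, 0.0, 0.291], [-0.833, 0.458, -0.31, 0.51], [0.271, -0.15, -0.951, 1.307], [0.0, 0.0, 0.0, 1.0]]
side [[398.7, 0.0, 282.6], [0.0, 398.7, 206.8], [0.0, 0.0, 1.0]] [[0.97, -0.243, -0.005, -0.556], [-0.214, -0.844, -0.491, 0.211], [0.115, 0.477, -0.871, 1.168], [0.0, 0.0, 0.0, 1.0]]
[[0.001, -0.966, -0.258, 0.068], [1.0, 0.001, 0.001, 0.001], [-0.0, -0.258, 0.966, -0.15], [0.0, 0.0, 0.0, 1.0]]
{'t': 0.1, 'q': array([ 1.63110433e+00,  3.59322869e-01,  1.11473448e-02, -3.16836237e-04,
       -1.22414701e+00, -2.88064568e-01]), 'qd': array([ 0.00011226, -0.00238844,  0.00276773,  0.00135393,  0.00065695,
       -0.00032935]), 'joint_efforts': array([-1.10089695e-03, -5.84166169e+01,  2.93748701e+01,  7.01551706e+00,
        1.00924724e-02, -5.90276227e-05]), 'eef_pos': array([0.15236104, 0.65712154, 0.23370862]), 'ee_rot': array([ 3.14004470e+00, -1.48042598e-04, -2.27864319e-01]), 'force': array([ 0.11295995, -0.29469817, -0.12371258]), 'moment': array([-0.0368663 ,  0.01996692, -0.00599182]), 'gripper_force': 0.0, 'width': 0.08779838470732101} 0.008
```

View pics/scene0.png

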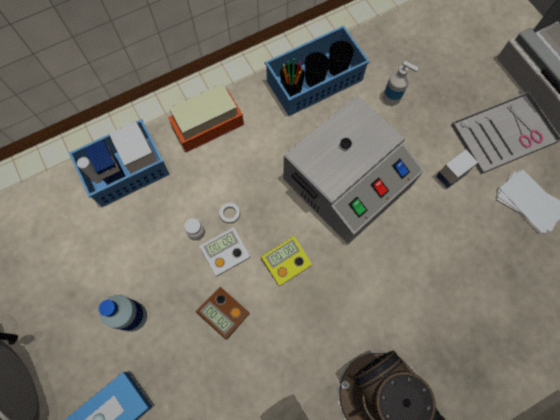

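View pics/side0.png

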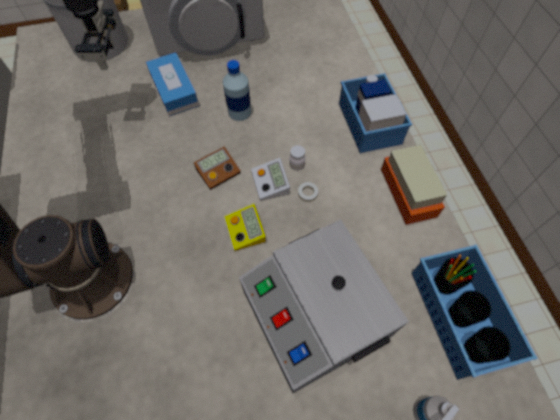

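The scene view shows the white timer at (225,251) with orange key (220,262) and black key (237,253). The look-alikes are a yellow timer at (287,260) and a brown one at (222,312), both with their own orange keys. The rockers are green (359,207), red (380,187) and blue (402,169). I choose the white timer next to the tape and jar, and confirm it with a crop while measuring.

```bash
cat > h.py <<'E'
import numpy as np,cv2
from station import arm
def ray(n,px,pose=None):
    m=arm.camera_model(n); K=m["mtx"]
    d=np.linalg.inv(K)@np.array([px[0],px[1],1.])
    if n=="wrist":
        from scipy.spatial.transform import Rotation as R
        T=np.eye(4);T[:3,:3]=R.from_euler("xyz",pose["ee_rot"]).as_matrix();T[:3,3]=pose["eef_pos"]
        W=T@m["mount"]
    else: W=np.linalg.inv(m["camera_from_world"])
    return W[:3,3],W[:3,:3]@d
def onz(n,px,z,pose=None):
    o,d=ray(n,px,pose); return o+d*(z-o[2])/d[2]
def tri(a,b):
    (o1,d1),(o2,d2)=a,b
    s=np.linalg.lstsq(np.c_[d1,-d2],o2-o1,rcond=None)[0]
    p,q=o1+d1*s[0],o2+d2*s[1]; return (p+q)/2,np.linalg.norm(p-q)
RNG={"green":((45,120,60),(80,255,255)),"red":((0,150,90),(5,255,255)),"blue":((108,150,80),(125,255,255)),"orange":((8,140,90),(19,255,255))}
def blobs(p,c,roi):
    x0,y0,x1,y1=roi
    h=cv2.cvtColor(p,cv2.COLOR_BGR2HSV); m=cv2.inRange(h,*RNG[c])
    if c=="red": m|=cv2.inRange(h,(174,150,90),(180,255,255))
    k=np.zeros_like(m);k[y0:y1,x0:x1]=m[y0:y1,x0:x1]
    n,_,s,ce=cv2.connectedComponentsWithStats(k)
    return sorted([(int(s[i,4]),ce[i].round(1).tolist()) for i in range(1,n) if s[i,4]>8],reverse=True)
E
python3 - <<'E'
from h import *
S=cv2.imread("pics/scene0.png");D=cv2.imread("pics/side0.png")
P={}
for c,r1,r2 in[("green",(340,190,380,225),(245,270,285,300)),("red",(360,170,400,205),(265,300,300,335)),("blue",(385,150,420,185),(282,335,320,370)),("orange",(200,240,240,275),(250,160,275,182))]:
    a,b=blobs(S,c,r1),blobs(D,c,r2); print(c,a[:3],b[:3])
    if a and b: P[c]=tri(ray("scene",a[0][1]),ray("side",b[0][1])); print(P[c])
v=P["green"][0]-P["blue"][0]; print("row",np.linalg.norm(v),np.degrees(np.arctan2(v[1],v[0])))
c=np.hstack([cv2.resize(S[150:235,320:430],(440,340),interpolation=2),cv2.resize(S[195:285,180:270],(340,340),interpolation=2)])
cv2.imwrite("pics/crop1.png",c)
E
```

```text
green [(122, [358.4, 207.0])] [(165, [263.7, 286.4])]
(array([ 0.47673833, -0.19658651,  0.15696153]), np.float64(0.0013119724461815334))
red [(111, [380.3, 187.5])] [(190, [280.4, 318.2])]
(array([ 0.49743266, -0.28342784,  0.15833109]), np.float64(6.95620625876872e-05))
blue [(97, [401.5, 168.5])] [(140, [298.6, 352.8])]
(array([ 0.51833847, -0.37017067,  0.15917489]), np.float64(0.0012255700054261138))
orange [(39, [219.5, 262.2])] [(21, [260.5, 172.0])]
(array([0.55539945, 0.22502674, 0.0336576 ]), np.float64(0.001164059835947907))
row 0.17851311173514386 103.4769872328135
```

View pics/crop1.png

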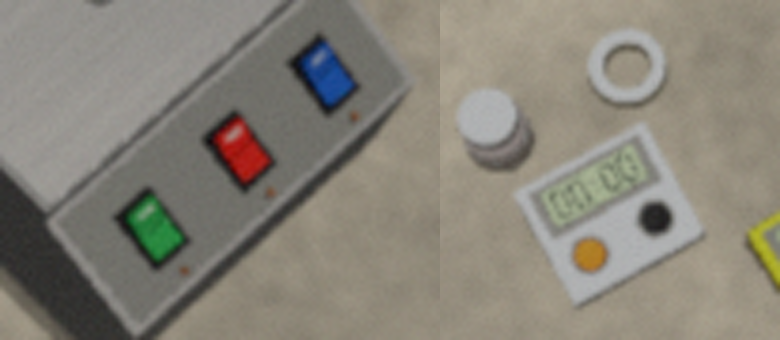

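The crop confirms that the three rockers are off, each with its white line on the upper half towards the tank. The white timer has orange at left and black at right, beside the tape and jar. Next I compute target poses and moves.

```bash
cat >> h.py <<'E'
from scipy.spatial.transform import Rotation as Ro
def frame(psi,th):
    u=np.array([np.cos(th)*np.cos(psi),np.cos(th)*np.sin(psi),np.sin(th)]);r=np.array([-np.sin(psi),np.cos(psi),0])
    return u,r,np.cross(u,r)
def delta(pos,psi,th):
    "shift (mm) and turn (deg) to target, in present tool axes"
    s=arm.get_state();u,r,n=frame(psi,th);T=np.c_[u,-r,-n]
    C=Ro.from_euler("xyz",s["ee_rot"]).as_matrix()
    print("pos",s["eef_pos"].round(4),"F",s["force"].round(2),"t",s["t"])
    print("shift mm now-axes",(1e3*C.T@(pos-s["eef_pos"])).round(1),"target-axes",(1e3*T.T@(pos-s["eef_pos"])).round(1),"turn",np.degrees(Ro.from_matrix(C.T@T).as_rotvec()).round(2))
PSI=np.radians(13.5)
E
python3 - <<'E'
from h import *
o=onz("scene",(219.5,262.2),.034);S=cv2.imread("pics/scene0.png");D=cv2.imread("pics/side0.png")
for n,I,r,og in(("scene",S,(229,245,246,261),(219.5,262.2)),("side",D,(255,180,275,196),(260.5,172.))):
    x0,y0,x1,y1=r;g=cv2.inRange(cv2.cvtColor(I,cv2.COLOR_BGR2HSV)[y0:y1,x0:x1],(0,0,0),(180,255,70))
    m=cv2.moments(g,True)
    if m["m00"]:
        c=(x0+m["m10"]/m["m00"],y0+m["m01"]/m["m00"]);k=onz(n,c,.034);a=onz(n,og,.034);v=a-k
        print(n,m["m00"],np.round(c,1),a.round(4),k.round(4),np.linalg.norm(v),"yaw",np.degrees(np.arctan2(v[1],v[0]))-90)
u,r,n=frame(PSI,.38)
delta(np.array([.477,-.1965,.157])+.013*u+.1*n,PSI,.38)
E
```

```text
scene 43.0 [236.7 252.1] [0.5559 0.2252 0.034 ] [0.5587 0.1651 0.034 ] 0.06014975091410639 yaw 2.6735968368911927
side 30.0 [265.4 187.2] [0.5548 0.2246 0.034 ] [0.5572 0.1633 0.034 ] 0.06131964335389411 yaw 2.2527219506726652
pos [0.1524 0.6571 0.2337] F [ 0.11 -0.29 -0.12] t 0.1
shift mm now-axes [486.7 769.4 -19.7] target-axes [ 92.6 905.8  14.4] turn [  5.13  21.39 -26.22]
```

>>> {"method": "move_arm", "body": {
  "rows": "0 0 0 0 0 -0.05 0; 0 0 0 0.02 0.03 -0.01 0; 0 0 0 0.03 0.048 0 0; 0 0 0 0.03 0.048 0 0; 0 0 0 0.03 0.048 0 0; 0 0 0 0.03 0.048 0 0; 0 0 0 0.03 0.048 0 0; 0 0 0 0.03 0.048 0 0"
}}

```text
t: 1.1
eef_pos: [0.2756, 0.3006, 0.2944]
ee_rot: [-3.142, 0.0, -0.227]
force: [0.7, -0.2, -0.6]
width: 0.0133
gripper_force: 0.0
```

>>> {"method": "move_arm", "body": {
  "rows": "0 0 0 0.03 0.048 0 0; 0 0 0 0.03 0.048 0 0; 0 0 0 0.03 0.048 0 0; 0 0 0 0.03 0.048 0 0; 0 0 0 0.03 0.048 0 0; 0 0 0 0.03 0.048 0 0; 0 0 0 0.03 0.048 0 0; 0 0 -8 0 0 0 0"
}}

```text
t: 2.1
eef_pos: [0.4041, -0.076, 0.2939]
ee_rot: [3.141, 0.002, -0.093]
force: [-0.6, 0.8, -0.2]
width: 0.0001
gripper_force: 0.0
```

>>> {"method": "move_arm", "body": {
  "rows": "0 0 -6 0 0 0 0; 0 0 -6 0 0 0 0; 0 0 -6 0 0 0 0; 0 7 0 0 0 0 0; 0 7 0 0 0 0 0; 0 7 0 0 0 0 0; 0 0 0 0 0 0 0; 0 0 0 0 0 0 0"
}}

```text
t: 3.1
eef_pos: [0.4042, -0.0721, 0.2949]
ee_rot: [3.142, -0.366, 0.226]
force: [0.1, -0.3, 0.4]
width: 0.0001
gripper_force: 0.0
```

Run:
```python
from h import *
u,r,n=frame(PSI,.38)
delta(np.array([.477,-.1965,.157])+.013*u+.1*n,PSI,.38)
```

```text
pos [ 0.4042 -0.0721  0.2949] F [ 0.05 -0.3   0.37] t 3.1
shift mm now-axes [  2.4 137.8  44.1] target-axes [  0.6 137.9  43.6] turn [ 0.2   0.78 -0.5 ]
```

>>> {"method": "move_arm", "body": {
  "rows": "0.2 0.8 -0.5 0 0.04 0 0; 0 0 0 0 0.04 0.01 0; 0 0 0 0 0.04 0.014 0; 0 0 0 0 0.018 0.02 0; 0 0 0 0 0 0 0; 0 0 0 0 0 0 0"
}}

```text
t: 3.85
eef_pos: [0.4522, -0.2026, 0.2535]
ee_rot: [-3.141, -0.379, 0.235]
force: [1.0, 0.2, 0.7]
width: 0.0006
gripper_force: 0.0
```

Run:
```python
from h import *
u,r,n=frame(PSI,.38)
g=np.array([.477,-.1965,.157])
delta(g+.013*u+.1*n,PSI,.38)
s=arm.get_state();p,d=arm.grab_frame("wrist");cv2.imwrite("pics/w1.png",p)
for c in("green","red","blue"):
    for a,px in blobs(p,c,(0,0,560,420))[:2]:
        o,dd=ray("wrist",px,s);q=onz("wrist",px,.157,s)
        # onto panel-parallel plane through the estimated rocker centre
        t=n@(g-o)/(n@dd);q=o+dd*t
        dep=d[int(px[1]),int(px[0])]; w=o+dd*dep
        print(c,a,px,q.round(4),"rel green u,r,n mm",(1e3*np.array([u@(q-g),r@(q-g)])).round(1),"depth pt",w.round(4),(1e3*n@(w-g)).round(1))
```

```text
pos [ 0.4522 -0.2026  0.2535] F [0.97 0.19 0.65] t 3.85
shift mm now-axes [ 0.9 -0.2 -0.9] target-axes [ 1.  -0.2 -0.9] turn [-0.02  0.06 -0.03]
green 1498 [277.9, 222.5] [ 0.4802 -0.1948  0.1584] rel green u,r,n mm [3.7 1. ] depth pt [ 0.4803 -0.1947  0.1563] -2.0
red 1275 [398.3, 219.4] [ 0.5032 -0.281   0.1593] rel green u,r,n mm [  6.2 -88.3] depth pt [ 0.5033 -0.2813  0.1586] -0.7
blue 1677 [517.5, 225.8] [ 0.5196 -0.3689  0.1575] rel green u,r,n mm [   1.2 -177.6] depth pt [ 0.5201 -0.3705  0.1551] -2.3
```

View pics/w1.png

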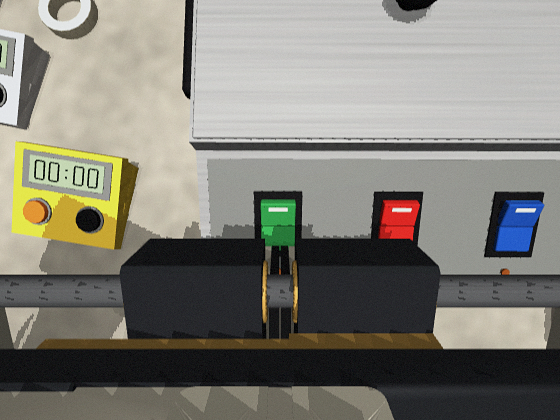

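The wrist view shows the closed fingertips lined up with the green rocker, whose ON half is at (278,210). The crease is near row 227, red is at (398,215) and blue at (517,226), all off. I descend along the panel normal.

>>> {"method": "move_arm", "body": {
  "rows": "0 0 0 0 -0.001 0.03 0; 0 0 0 0 0 0.03 0; 0 0 0 0 0 0.016 0; 0 0 0 0 0 0 0; 0 0 0 0 0 0 0; 0 0 0 0 0 0 0"
}}

```text
t: 4.65
eef_pos: [0.4794, -0.1952, 0.1844]
ee_rot: [3.141, -0.382, 0.236]
force: [-0.4, -0.2, -0.0]
width: 0.0002
gripper_force: 0.0
```

>>> {"method": "move_arm", "body": {
  "rows": "0 0 0 0 0 0.002 0; 0 0 0 0 0 0.002 0; 0 0 0 0 0 0 0"
}}

```text
t: 5.03
eef_pos: [0.4804, -0.1947, 0.1792]
ee_rot: [-3.141, -0.38, 0.235]
force: [0.2, -0.6, 0.3]
width: 0.0004
gripper_force: 0.0
```

>>> {"method": "move_arm", "body": {
  "rows": "0 0 0 0 0 0.002 0; 0 0 0 0 0 0 0"
}}

```text
t: 5.28
eef_pos: [0.4812, -0.1945, 0.1773]
ee_rot: [-3.141, -0.38, 0.235]
force: [-0.1, 0.0, 0.5]
width: 0.0003
gripper_force: 0.0
```

>>> {"method": "move_arm", "body": {
  "rows": "0 0 0 0 0 0.002 0; 0 0 0 0 0 0 0"
}}

```text
t: 5.52
eef_pos: [0.4819, -0.1943, 0.1755]
ee_rot: [-3.141, -0.38, 0.235]
force: [0.2, -0.7, 0.2]
width: 0.0003
gripper_force: 0.0
```

>>> {"method": "move_arm", "body": {
  "rows": "0 0 0 0 0 0.0015 0; 0 0 0 0 0 0 0"
}}

```text
t: 5.78
eef_pos: [0.4825, -0.1942, 0.1742]
ee_rot: [-3.141, -0.38, 0.235]
force: [-0.8, -0.6, 0.3]
width: 0.0002
gripper_force: 0.0
```

>>> {"method": "move_arm", "body": {
  "rows": "0 0 0 0 0 0.0015 0; 0 0 0 0 0 0 0"
}}

```text
t: 6.02
eef_pos: [0.483, -0.1941, 0.1728]
ee_rot: [-3.141, -0.38, 0.235]
force: [-0.0, 0.7, -0.7]
width: 0.0005
gripper_force: 0.0
```

>>> {"method": "move_arm", "body": {
  "rows": "0 0 0 0 0 0.0015 0; 0 0 0 0 0 0 0"
}}

```text
t: 6.28
eef_pos: [0.4838, -0.194, 0.1717]
ee_rot: [3.141, -0.381, 0.236]
force: [-0.6, 0.6, 1.0]
width: 0.0005
gripper_force: 0.7
```

>>> {"method": "move_arm", "body": {
  "rows": "0 0 0 0 0 0.001 0; 0 0 0 0 0 0 0"
}}

```text
t: 6.52
eef_pos: [0.4841, -0.1939, 0.1706]
ee_rot: [3.142, -0.381, 0.235]
force: [-0.3, 0.4, 1.0]
width: 0.0004
gripper_force: 0.4
```

>>> {"method": "move_arm", "body": {
  "rows": "0 0 0 0 0 0.001 0; 0 0 0 0 0 0 0"
}}

```text
t: 6.78
eef_pos: [0.484, -0.1937, 0.1693]
ee_rot: [-3.141, -0.38, 0.235]
force: [-0.6, -0.5, -0.2]
width: 0.0007
gripper_force: 0.0
```

>>> {"method": "move_arm", "body": {
  "rows": "0 0 0 0 0 0.001 0; 0 0 0 0 0 0 0"
}}

```text
t: 7.02
eef_pos: [0.4845, -0.1937, 0.1685]
ee_rot: [-3.141, -0.38, 0.235]
force: [-0.9, 0.0, -0.6]
width: 0.0005
gripper_force: 0.0
```

>>> {"method": "move_arm", "body": {
  "rows": "0 0 0 0 0 0.001 0; 0 0 0 0 0 0 0"
}}

```text
t: 7.28
eef_pos: [0.485, -0.1936, 0.1677]
ee_rot: [-3.141, -0.38, 0.235]
force: [-0.7, -0.1, -0.2]
width: 0.0004
gripper_force: 0.0
```

Run:
```python
from h import *
p,_=arm.grab_frame("wrist");q,_=arm.grab_frame("side")
cv2.imwrite("pics/c2.png",np.hstack([cv2.resize(p[150:300,180:380],(533,400)),cv2.resize(q[250:320,230:275],(257,400),interpolation=2)]))
u,r,n=frame(PSI,.38);delta(np.array([.477,-.1965,.157])+.013*u+.008*n,PSI,.38)
```

```text
pos [ 0.485  -0.1936  0.1678] F [-0.44 -0.53 -0.23] t 7.375
shift mm now-axes [ 1.1  0.9 -1.1] target-axes [ 1.1  0.9 -1.1] turn [-0.   -0.02 -0.01]
```

View pics/c2.png

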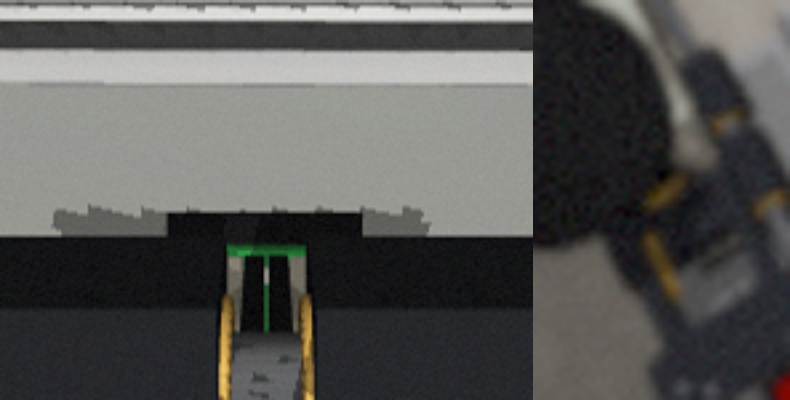

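The crop shows the fingertips over the upper half of the green rocker, with its outer end still visible past them at (265,250). I continue in 1 mm steps.

>>> {"method": "move_arm", "body": {
  "rows": "0 0 0 0 0 0.001 0; 0 0 0 0 0 0 0"
}}

```text
t: 7.62
eef_pos: [0.4854, -0.1935, 0.1668]
ee_rot: [-3.141, -0.38, 0.235]
force: [-0.8, -0.5, 0.4]
width: 0.0003
gripper_force: 0.0
```

>>> {"method": "move_arm", "body": {
  "rows": "0 0 0 0 0 0.001 0; 0 0 0 0 0 0 0"
}}

```text
t: 7.88
eef_pos: [0.4857, -0.1935, 0.1664]
ee_rot: [3.141, -0.381, 0.236]
force: [-3.7, 0.0, 5.7]
width: 0.0007
gripper_force: 3.3
```

>>> {"method": "move_arm", "body": {
  "rows": "0 0 0 0 0 -0.02 0; 0 0 0 0 0 -0.04 0; 0 0 0 0 0 -0.02 0; 0 0 0 0 0 0 0; 0 0 0 0 0 0 0"
}}

```text
t: 8.5
eef_pos: [0.4567, -0.2002, 0.2396]
ee_rot: [-3.141, -0.38, 0.235]
force: [-0.3, -0.3, -1.2]
width: 0.0008
gripper_force: 0.0
```

Run:
```python
from h import *
p,_=arm.grab_frame("wrist")
cv2.imwrite("pics/c3.png",cv2.resize(p[170:270,230:560],(792,240),interpolation=2))
u,r,n=frame(PSI,.38);delta(np.array([.5185,-.3695,.157])+.013*u+.02*n,PSI,.38)
```

```text
pos [ 0.4566 -0.2002  0.2392] F [ 0.01 -0.39 -0.21] t 8.55
shift mm now-axes [  1.9 179.1  63.9] target-axes [  1.7 179.1  64. ] turn [-0.04  0.04 -0.04]
```

View pics/c3.png

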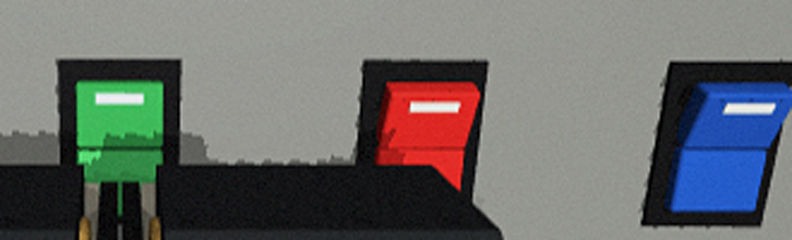

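The green rocker now lies flat, with no end face showing at (120,115), so it is on. Red and blue still stand up, so they are off. I move 180 mm along the row to blue.

>>> {"method": "move_arm", "body": {
  "rows": "0 0 0 0 0.04 0 0; 0 0 0 0 0.05 0 0; 0 0 0 0 0.05 0 0; 0 0 0 0.001 0.04 0 0; 0 0 0 0 0 0.03 0; 0 0 0 0 0 0.03 0; 0 0 0 0 0 0 0; 0 0 0 0 0 0 0"
}}

```text
t: 9.55
eef_pos: [0.5215, -0.3702, 0.1851]
ee_rot: [3.142, -0.38, 0.236]
force: [0.3, 0.2, 0.5]
width: 0.0005
gripper_force: 0.0
```

Run:
```python
from h import *
u,r,n=frame(PSI,.38);delta(np.array([.4857,-.1935,.1664])-.18*r,PSI,.38)
```

```text
pos [ 0.5215 -0.3702  0.1851] F [0.3  0.2  0.48] t 9.55
shift mm now-axes [-1.  -0.1 19.7] target-axes [-1.  -0.1 19.7] turn [-0.    0.01  0.02]
```

>>> {"method": "move_arm", "body": {
  "rows": "0 0 0 0 0 0.004 0; 0 0 0 0 0 0.004 0; 0 0 0 0 0 0.003 0; 0 0 0 0 0 0.002 0; 0 0 0 0 0 0 0"
}}

```text
t: 10.18
eef_pos: [0.5261, -0.3689, 0.1729]
ee_rot: [3.142, -0.38, 0.236]
force: [-1.1, 0.7, 1.3]
width: 0.0007
gripper_force: 0.8
```

>>> {"method": "move_arm", "body": {
  "rows": "0 0 0 0 0 0.002 0; 0 0 0 0 0 0.001 0; 0 0 0 0 0 0 0"
}}

```text
t: 10.55
eef_pos: [0.5271, -0.3686, 0.1698]
ee_rot: [-3.141, -0.38, 0.235]
force: [0.5, 0.3, -0.6]
width: 0.0004
gripper_force: 0.0
```

>>> {"method": "move_arm", "body": {
  "rows": "0 0 0 0 0 0.001 0; 0 0 0 0 0 0.001 0; 0 0 0 0 0 0 0"
}}

```text
t: 10.92
eef_pos: [0.5279, -0.3684, 0.168]
ee_rot: [-3.141, -0.38, 0.235]
force: [0.6, -0.5, -1.1]
width: 0.0004
gripper_force: 0.0
```

>>> {"method": "move_arm", "body": {
  "rows": "0 0 0 0 0 0.001 0; 0 0 0 0 0 0 0"
}}

```text
t: 11.18
eef_pos: [0.5283, -0.3684, 0.1672]
ee_rot: [-3.141, -0.38, 0.235]
force: [0.3, 0.2, 0.3]
width: 0.0006
gripper_force: 0.0
```

>>> {"method": "move_arm", "body": {
  "rows": "0 0 0 0 0 0.001 0; 0 0 0 0 0 0 0"
}}

```text
t: 11.42
eef_pos: [0.5284, -0.3684, 0.167]
ee_rot: [3.141, -0.381, 0.236]
force: [-3.1, 1.7, 5.0]
width: 0.0006
gripper_force: 3.0
```

>>> {"method": "move_arm", "body": {
  "rows": "0 0 0 0 0 -0.02 0; 0 0 0 0 0 -0.05 0; 0 0 0 0 0 -0.05 0; 0 0 0 0 0 0 0; 0 0 0 0 0 0 0"
}}

```text
t: 12.05
eef_pos: [0.485, -0.3787, 0.2787]
ee_rot: [3.141, -0.382, 0.235]
force: [-0.6, 0.1, -0.1]
width: 0.0006
gripper_force: 0.0
```

Run:
```python
from h import *
p,_=arm.grab_frame("wrist")
cv2.imwrite("pics/c4.png",cv2.resize(p[150:290,0:400],(800,280),interpolation=2))
TP=np.radians(2.4);u,r,n=frame(TP,.264);delta(np.array([.5555,.225,.034])+.1*n,TP,.264)
```

```text
pos [ 0.4849 -0.3785  0.2777] F [ 0.98 -0.19 -0.37] t 12.1
shift mm now-axes [ 115.8 -575.4  205. ] target-axes [  28.9 -600.   160.2] turn [-3.53 -6.65 10.5 ]
```

View pics/c4.png

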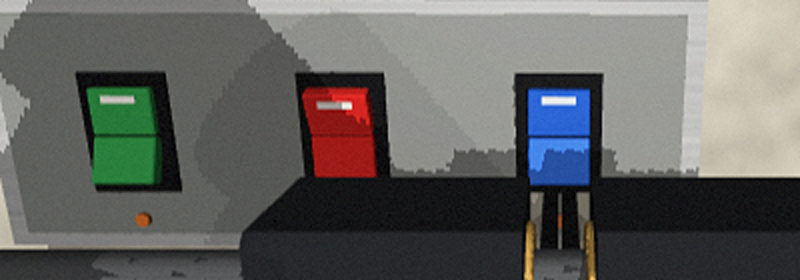

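Green and blue now both lie flat at the top with their lower halves raised, so they are on, and red is still off. Next is the timer.

>>> {"method": "move_arm", "body": {
  "rows": "0 0 0 0 -0.04 0 0; 0 0 0 0 -0.052 0 0; 0 0 0 0 -0.055 0 0; 0 0 0 0 -0.055 0 0; 0 0 0 0.01 -0.055 0 0; 0 0 0 0.015 -0.055 0 0; 0 0 0 0.015 -0.055 0 0; 0 0 0 0.015 -0.055 0 0"
}}

```text
t: 13.1
eef_pos: [0.4357, 0.0453, 0.298]
ee_rot: [-3.142, -0.381, 0.236]
force: [0.9, -0.2, -0.2]
width: 0.0008
gripper_force: 0.0
```

>>> {"method": "move_arm", "body": {
  "rows": "0 0 0 0.02 -0.05 0 0; 0 0 0 0.02 -0.05 0 0; 0 0 0 0.02 -0.053 0 0; 0 0 0 0 0 0 0; -1.2 -2.2 3.5 0 0 0 0; -1.2 -2.2 3.5 0 0 0 0; -1.2 -2.2 3.5 0 0 0 0; 0 0 0 0 0 0 0"
}}

```text
t: 14.1
eef_pos: [0.4552, 0.2052, 0.3196]
ee_rot: [3.139, -0.264, 0.042]
force: [-0.1, -0.2, -0.2]
width: 0.0001
gripper_force: 0.0
```

Run:
```python
from h import *
TP=np.radians(2.4);u,r,n=frame(TP,.264);delta(np.array([.5555,.225,.034])+.1*n,TP,.264)
```

```text
pos [0.4552 0.2052 0.3196] F [-0.11 -0.22 -0.24] t 14.1
shift mm now-axes [ 23.  -16.2 202. ] target-axes [ 23.  -15.6 202.1] turn [0.16 0.01 0.01]
```

>>> {"method": "move_arm", "body": {
  "rows": "0.16 0 0 0.023 -0.016 0 0; 0 0 0 0 0 0.05 0; 0 0 0 0 0 0.05 0; 0 0 0 0 0 0.05 0; 0 0 0 0 0 0.03 0; 0 0 0 0 0 0 0; 0 0 0 0 0 0 0"
}}

```text
t: 14.98
eef_pos: [0.5238, 0.2246, 0.1539]
ee_rot: [-3.14, -0.266, 0.043]
force: [0.2, 0.4, 0.5]
width: 0.0006
gripper_force: 0.0
```

Run:
```python
from h import *
TP=np.radians(2.4);u,r,n=frame(TP,.264);g=np.array([.5555,.225,.034]);delta(g+.1*n,TP,.264)
s=arm.get_state();p,d=arm.grab_frame("wrist");cv2.imwrite("pics/w5.png",p)
for a,px in blobs(p,"orange",(0,0,560,420))[:5]:
    o,dd=ray("wrist",px,s);q=o+dd*(n@(g-o)/(n@dd));w=o+dd*d[int(px[1]),int(px[0])]
    print(a,px,q.round(4),w.round(4),(1e3*np.array([u@(q-g),r@(q-g),n@(w-g)])).round(1))
```

```text
pos [0.5238 0.2246 0.1539] F [0.24 0.43 0.45] t 14.975
shift mm now-axes [-0.7  1.  24. ] target-axes [-0.7  0.9 24.1] turn [-0.12 -0.12  0.05]
756 [277.3, 203.2] [0.5568 0.2277 0.0344] [0.5568 0.2277 0.0328] [ 1.5  2.6 -1.5]
226 [119.0, 328.0] [0.4405 0.3636 0.0045] [0.4542 0.3463 0.0435] [-113.   143.3   34.3]
175 [295.1, 292.3] [0.4812 0.2091 0.0137] [0.5319 0.221  0.2369] [-77.6 -12.8 202. ]
169 [458.8, 345.1] [4.372e-01 5.910e-02 2.000e-04] [0.4499 0.0778 0.0358] [-129.7 -160.8   30.9]
139 [264.2, 291.3] [0.4809 0.2358 0.014 ] [0.5319 0.228  0.2372] [-76.7  13.9 202.3]
```

View pics/w5.png

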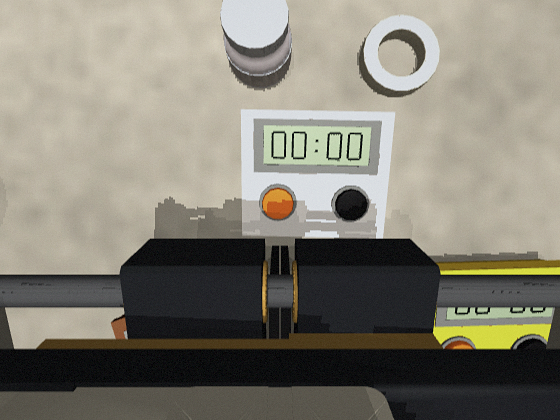

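The wrist view shows the white timer reading 00:00, with orange at (277,203) under the fingertips, black at (350,204), and the jar and tape behind it. I descend on the orange key.

>>> {"method": "move_arm", "body": {
  "rows": "0 0 0 0 -0.001 0.03 0; 0 0 0 0 0 0.04 0; 0 0 0 0 0 0.03 0; 0 0 0 0 0 0.007 0; 0 0 0 0 0 0 0; 0 0 0 0 0 0 0"
}}

```text
t: 15.78
eef_pos: [0.5523, 0.2276, 0.0514]
ee_rot: [-3.138, -0.267, 0.042]
force: [0.0, 0.3, -0.7]
width: 0.0006
gripper_force: 0.0
```

>>> {"method": "move_arm", "body": {
  "rows": "0 0 0 0 0 0.002 0; 0 0 0 0 0 0.002 0; 0 0 0 0 0 0 0"
}}

```text
t: 16.15
eef_pos: [0.5526, 0.2268, 0.0456]
ee_rot: [-3.14, -0.265, 0.042]
force: [0.4, 0.5, -0.9]
width: -0.0
gripper_force: 0.0
```

>>> {"method": "move_arm", "body": {
  "rows": "0 0 0 0 0 0.001 0; 0 0 0 0 0 0.001 0; 0 0 0 0 0 0 0"
}}

```text
t: 16.52
eef_pos: [0.5531, 0.2268, 0.0435]
ee_rot: [-3.14, -0.265, 0.042]
force: [0.6, 0.8, -0.3]
width: 0.0001
gripper_force: 0.0
```

>>> {"method": "move_arm", "body": {
  "rows": "0 0 0 0 0 0.001 0; 0 0 0 0 0 0 0"
}}

```text
t: 16.77
eef_pos: [0.5534, 0.2269, 0.0427]
ee_rot: [-3.14, -0.265, 0.042]
force: [-0.2, 0.7, 0.1]
width: 0.0005
gripper_force: 0.0
```

>>> {"method": "move_arm", "body": {
  "rows": "0 0 0 0 0 0.001 0; 0 0 0 0 0 0 0"
}}

```text
t: 17.02
eef_pos: [0.5537, 0.2269, 0.0417]
ee_rot: [-3.14, -0.265, 0.042]
force: [-0.4, -0.6, -0.1]
width: 0.0002
gripper_force: 0.0
```

>>> {"method": "move_arm", "body": {
  "rows": "0 0 0 0 0 0.001 0; 0 0 0 0 0 0 0"
}}

```text
t: 17.27
eef_pos: [0.554, 0.227, 0.0409]
ee_rot: [-3.14, -0.265, 0.042]
force: [-0.1, -0.8, 0.7]
width: 0.0003
gripper_force: 0.4
```

>>> {"method": "move_arm", "body": {
  "rows": "0 0 0 0 0 0.001 0; 0 0 0 0 0 0 0"
}}

```text
t: 17.52
eef_pos: [0.5543, 0.227, 0.0399]
ee_rot: [-3.14, -0.265, 0.042]
force: [-1.1, 0.6, 2.1]
width: 0.0008
gripper_force: 0.7
```

>>> {"method": "move_arm", "body": {
  "rows": "0 0 0 0 0 0.001 0; 0 0 0 0 0 0 0"
}}

```text
t: 17.77
eef_pos: [0.5546, 0.227, 0.0389]
ee_rot: [-3.14, -0.265, 0.042]
force: [-1.5, -0.2, 2.3]
width: 0.0005
gripper_force: 1.0
```

>>> {"method": "move_arm", "body": {
  "rows": "0 0 0 0 0 0.0007 0; 0 0 0 0 0 0 0"
}}

```text
t: 18.02
eef_pos: [0.5547, 0.227, 0.0383]
ee_rot: [-3.14, -0.265, 0.042]
force: [-0.5, -0.2, 2.9]
width: 0.0002
gripper_force: 1.2
```

>>> {"method": "move_arm", "body": {
  "rows": "0 0 0 0 0 -0.01 0; 0 0 0 0 0 -0.05 0; 0 0 0 0 0 -0.05 0; 0 0 0 0 0 0 0; 0 0 0 0 0 0 0"
}}

```text
t: 18.65
eef_pos: [0.5256, 0.2256, 0.1443]
ee_rot: [-3.14, -0.265, 0.042]
force: [0.7, -0.8, -1.2]
width: 0.0007
gripper_force: 0.0
```

Run:
```python
from h import *
p,_=arm.grab_frame("wrist");q,_=arm.grab_frame("side")
cv2.imwrite("pics/c6.png",np.hstack([cv2.resize(p[80:270,180:440],(410,300),interpolation=2),cv2.resize(q[230:390,225:425],(375,300),interpolation=2)]))
```

```text
(no output)
```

View pics/c6.png

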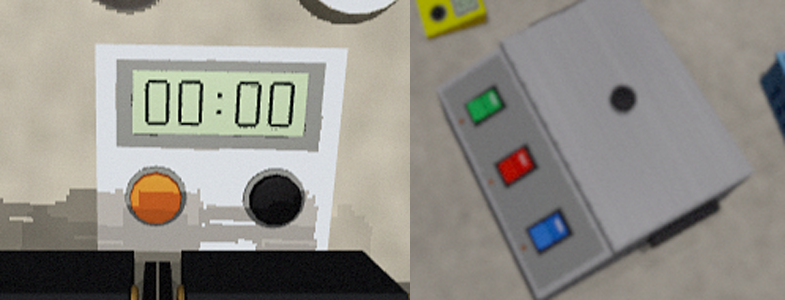

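The timer stands where it was, with both keys up; its display still reads 00:00 and may be painted on. The key went down about 3.3 mm at 2.9 N, past its half-way point. Green and blue are on and red is off, so I hand in.

```bash
python3 -c "
from station import arm
print(arm.job_done())"
```

```text
the job is handed in; nothing more can be done
None
```

I switched on the green power switch and then the blue ultrasound switch, left the red heater off, and tapped the timer's orange start key about 3.3 mm down at about 3 N. The job is handed in at under 19 s; the timer display still read 00:00 just after the tap, so I couldn't confirm by sight that it is counting.

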